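# Change over the trays of the vial dock

## Robot

A 6-joint arm with a two-finger parallel gripper is mounted at the origin on the work surface. World frame = base frame: x ahead of the robot, y to its left, z up, the work surface at z = 0. Lengths are in mm, angles in rad, forces in N, time in s.
With the tool pointing down it reaches from about 250 to 800 mm from the base axis. Payload 8.5 kg.
Tool frame: the origin (TCP) lies at the very end of the fingers, on their centre line; the grasp point (between the pads) lies 19 mm behind it; y points along the fingers, z is the direction in which the jaws open and shut, and the axes are right-handed (so a half turn about y gives the same grasp; the last joint's range is limited). The gripper opens to 85 mm and grips with 20 to 120 N. Pads are 22 mm wide; open, the fingers measure 114 mm over their backs; the gripper's body (76 mm by 85 mm) begins 54 mm behind the grasp point. The pads swing forward as they close: fully open they stand 13 mm farther back than shut.
Start: joints at [-1.118, 0.238, -0.013, 1.319, 0, 1.571], TCP at [229.659, -472.055, 231.276] pointing down, gripper open.
Joint ranges: [-2.66, 2.66], [-1.03, 1.9], [-1.14, 1.46], [-1.82, 2.27], [-1.45, 1.34], [-3.14, 3.14]. Speed limits (rad/s): [2.22, 2.22, 2.79, 3.14, 3.14, 3.14].

## Interface

Orientations are given as [roll, pitch, yaw] about the fixed x, y, z axes, in that order (R = Rz(yaw) Ry(pitch) Rx(roll)).
In Python, from bench import robot, optics, ticket gives the robot as it stands.
- The arm moves only by the tool carry_out, never from a script. Its arguments are lists of equal length, an entry for each row: "jaw": the opening, from -1 (shut) to 1 (fully open); "xyz": the shift along the tool's x, y, z in mm, a list of three; "turn": the turn about the tool's y in rad. In form: {"jaw": [jaw, ...], "xyz": [[tx, ty, tz], ...], "turn": [turn, ...]}. A call has exactly 8 rows; each row is the pose to reach, as a shift and turn from the pose commanded when the call began, along the tool's axes at that moment; what a row does not reach only later rows make up. A row lasts 1/12 s, in which the tool goes at most 41.7 mm and 7.16 degrees, less where a joint would pass 70% of its speed; a pose out of reach is approached as far as the arm can. A call with a gripper value outside its range is refused whole. The fingers move at their own pace and stop on an object; "newtons" is the grip in N (left out, the last holds). Time passes only in rows, so rows that repeat a pose let the fingers close, or fill a call up. It gives the time, the measured TCP pose, the force and the opening at its end, in the units of the state.
- robot.read_state(): the state, without advancing time (a new reading comes with each control period).
- optics.capture(name): name is "scene" or "side" or "wrist"; returns the picture (480x640x3 uint8, red, green, blue); there is no depth.
- optics.calibration(name): a dict with "fx", "fy", "cx", "cy" (pixels), "k1" (the pictures are not rectified: a ray, as slopes to the right and down, at radius r is drawn at 1 + k1 r^2 times it, then the intrinsics apply), "origin" and "orientation" of the camera in the world. Camera axes: x right, y down, z forward; pixel columns grow to the right and rows downward; lengths in mm; the calibration is good to about 2 mm. A picture is of the moment at which its call begins: read the wrist's pose just before it. calibration takes no time and is no camera call; for the wrist camera it gives the pose at the moment of the call.
- ticket.hand_in(): hands the job in, once; it reports no verdict.
The state is a dict: "time_s": time; "joints": joint angles; "joint_velocities": joint speeds; "joint_torque": joint torques, N m; "tool_pos": TCP position; "eef_rot": TCP orientation; "wrist_force": force on the tool from outside, world axes, zero at the start; "moment": the same for the moment, N m; "width": finger opening in mm.
Only numpy, scipy, OpenCV 4.12 (cv2) and the standard library are available. Lean on these libraries where they do the work, as an engineer would, in place of code of your own. Each camera call takes 0.05 s, during which the arm holds its last target.

## Task

The vial dock may have only one tray out at a time, and its empty tray (blue lip) has been left part-way out: push that one fully home. Then hook a fingertip behind the orange lip of the loaded tray and draw it out along its rail, all the way to its stop, with its vials still standing in their pockets. Lift nothing, and leave the other things on the bench where they are.

Things in the scene. Friction and masses are not known exactly. Their poses are not given: they have to be found in the camera images.
- empty_lip_edge (a point): EMPTY tray: grey, 94 mm wide, BLUE lip, no vials. Point: middle of the lip's top rear edge, 49 mm above the bench, moving with the tray; x axis level into the dock (away from the robot), y to the left, z up; trays are drawn out along -x. In front of it a solid flat-topped nose reaches 84 mm along -x; behind it an open finger well 54 mm long, 82 mm wide, floor 14 mm above the bench.
- loaded_lip_edge (a point): LOADED tray: same shape, ORANGE lip (rearmost 6 mm of the nose, the front wall of the well), four vials. Point: middle of the lip's top rear edge, 49 mm above the bench, moving with the tray; axes as for the empty tray. The middle of its finger well (54 x 82 mm, floor 14 mm above the bench) is 27 mm along +x.
- empty_nose (a point): middle of the empty tray's front face (facing the robot), 28 mm above the bench; the face is flat and upright, 94 mm wide, from 9 to 48 mm above the bench. Moves with the tray; axes as for the tray.
- empty_tray (a joint): how far the empty tray is out, m: 0 = fully home, its front face about level with the front of the dock; 0.14 = out against its stop; 0.045 to 0.085 at the start. About 2.5 N of friction; it stays where it is left, nothing springs back.
- loaded_tray (a joint): how far the loaded tray is out, m; 0 = fully home (as at the start), 0.14 = out against its stop. Same friction.
- dock: white vial dock fixed to the bench, 270 mm wide, two tray lanes 60 mm left and right of its middle (which tray is on which side varies). Origin on the bench, between the lanes, under the line of the lips of trays that are home; x points along the lanes, away from the robot. Its front is 82 mm along -x; lane walls 42 mm high; from x = 162 mm on a housing 97 mm high.
- vial0_center (a point): amber vial with white cap, 34 mm across, 56 mm tall, standing loose in a 41 mm pocket of the loaded tray, its top 71 mm above the bench; this is its centre, half-way up. Pocket centres are 90 and 135 mm behind the lip edge, 22 mm to either side.
- vial1_center (a point): amber vial with white cap, 34 mm across, 56 mm tall, standing loose in a 41 mm pocket of the loaded tray, its top 71 mm above the bench; this is its centre, half-way up. Pocket centres are 90 and 135 mm behind the lip edge, 22 mm to either side.
- vial2_center (a point): amber vial with white cap, 34 mm across, 56 mm tall, standing loose in a 41 mm pocket of the loaded tray, its top 71 mm above the bench; this is its centre, half-way up. Pocket centres are 90 and 135 mm behind the lip edge, 22 mm to either side.
- vial3_center (a point): amber vial with white cap, 34 mm across, 56 mm tall, standing loose in a 41 mm pocket of the loaded tray, its top 71 mm above the bench; this is its centre, half-way up. Pocket centres are 90 and 135 mm behind the lip edge, 22 mm to either side.
- spray_center (a point): bystander: white spray bottle, 64 mm across, 195 mm tall, standing loose on the bench beside the dock; this point lies on its axis 97 mm above the bench.
- jar_center (a point): bystander: yellow jar with red lid, 76 mm across, 88 mm tall, standing loose on the bench beside the dock; this point lies on its axis 44 mm above the bench.
- rack_center (a point): bystander: blue block 100 x 45 x 45 mm holding six capped sample tubes, 85 mm tall in all, standing loose on the bench beside the dock; this point lies on its axis 42 mm above the bench.
There are look-alikes about, which are no part of the job. What is shaped like the part that bears vial2_center but pink or turquoise is not meant.

How it is judged (in metres and radians):
On the way, in this order (a step that is already met when the one before it is completed fails the run):
1. the empty tray is pushed home while the loaded one is still home (value of joint empty_tray below 0.007 m and value of joint loaded_tray below 0.02 m), for 0.2 s.
2. the loaded tray is on its way out, drawn by a finger against its orange lip (contact force between the fingers and loaded_tray_c0 above 0.5 N and value of joint loaded_tray between 0.02 and 0.125 m), for 0.1 s.
3. the loaded tray is drawn out to its stop (value of joint loaded_tray above 0.128 m), for 0.2 s.
At the end, for the whole second after the job is handed in: The empty tray is home (within 7 mm), the loaded tray is out to within 12 mm of its 140 mm stop and at rest, all four vials stand upright in its pockets (within 0.2 rad), and the bystanders are within 20 mm of where they stood (value of joint empty_tray below 0.007 m and value of joint loaded_tray above 0.128 m and velocity of joint loaded_tray between -0.01 and 0.01 m/s and angle between each of vial0_center, vial1_center, vial2_center, vial3_center's own z axis and vertical below 0.2 rad and x of vial0_center in the frame of loaded_lip_edge between 0.066 and 0.16 m and z of each of vial0_center, vial1_center, vial2_center, vial3_center in the frame of loaded_lip_edge below 0.004 m and x of vial1_center in the frame of loaded_lip_edge between 0.066 and 0.16 m and x of vial2_center in the frame of loaded_lip_edge between 0.066 and 0.16 m and x of vial3_center in the frame of loaded_lip_edge between 0.066 and 0.16 m and distance of each of spray_center, jar_center, rack_center from where it was at the start of the episode below 0.02 m); the robot touches nothing.
It fails at once if both trays are out at once: the loaded tray leaves home before the empty one is home (value of joint loaded_tray above 0.02 m and value of joint empty_tray above 0.015 m).
It fails at once if a vial is lifted or tipped over (height (world z) of any of vial0_center, vial1_center, vial2_center, vial3_center above 0.055 m or angle between any of vial0_center, vial1_center, vial2_center, vial3_center's own z axis and vertical above 0.5 rad).
It fails at once if a bystander is moved, lifted or knocked over (distance of any of spray_center, jar_center, rack_center from where it was at the start of the episode above 0.02 m or angle between any of spray_center, jar_center, rack_center's own z axis and vertical above 0.3 rad).
It also fails if it takes over 45 s, if anything falls off the work surface, if the arm or the gripper's body presses on something with over 40 N, if the wrist force passes 120 N, or if a joint passes its speed limit or range.

## Working session

There is one attempt and no reset: what is moved stays moved. The work goes in short steps, Python scripts to look and compute and a tool call to move; the robot and the scene stay as the last step left them, time stands still between calls to the robot, and variables do not carry over. Pictures are saved under pics/ and viewed, and the job is handed in when it is done.

Besides the shell and the picture viewer there is one more tool, called after ">>>" as name(argument=value, ...), one argument or row to a line, values as JSON. carry_out: Moves the arm, as the interface text tells. Its arguments: {"type":"object","properties":{"jaw":{"type":"array","items":{"type":"number"}},"xyz":{"type":"array","items":{"type":"array","items":{"type":"number"}}},"turn":{"type":"array","items":{"type":"number"}},"newtons":{"type":"number"}},"required":["jaw","xyz","turn"]}

```bash
mkdir -p pics
python3 - <<'E'
from bench import robot, optics, ticket
import cv2
s=robot.read_state(); print(s)
for n in ["scene","side","wrist"]:
    print(n,optics.calibration(n)); im=optics.capture(n)
    cv2.imwrite(f"pics/{n}0.png",im[:,:,::-1])
E
```

```text
{'time_s': 0.0, 'joints': array([-1.11801856e+00,  2.38760147e-01, -1.42775936e-02,  1.31920760e+00,
       -1.49805247e-05,  1.57080570e+00]), 'joint_velocities': array([-1.11365544e-03, -5.12594631e-04,  1.09516917e-04, -1.14588006e-03,
       -6.28279283e-06, -6.42663950e-04]), 'joint_torque': array([ 3.51125318e-04, -5.38779581e+01,  3.46440947e+01,  1.86315965e-02,
        6.55698659e-05,  1.51928612e-05]), 'tool_pos': array([ 229.47595207, -471.71192512,  230.67937132]), 'eef_rot': array([-1.57224534e+00, -1.49940892e-05, -2.68882424e+00]), 'wrist_force': array([-0.12133903, -0.48014819, -0.07796119]), 'moment': array([ 0.01469952, -0.02145434, -0.02042499]), 'width': 85.64449297336532}
scene {'fx': 456.37049539954864, 'fy': 456.37049539954864, 'cx': 316.47618870573126, 'cy': 235.5943538651106, 'k1': -0.044713138136862764, 'origin': array([1157.38802333,  -14.08126234,  856.30500931]), 'orientation': array([-2.58642287,  0.01132645,  1.52536954])}
side {'fx': 612.6624581105297, 'fy': 612.6624581105297, 'cx': 317.1238803172157, 'cy': 231.97148544560812, 'k1': 0.010779648368988077, 'origin': array([ 573.51003993, -655.66641705,  746.1190921 ]), 'orientation': array([-2.33947118,  0.01376828, -0.16211045])}
wrist {'fx': 358.3450048627349, 'fy': 358.3450048627349, 'cx': 319.1164863529064, 'cy': 237.43133073429073, 'k1': -0.03283602291132749, 'origin': array([ 298.88813921, -437.80020507,  373.62747724]), 'orientation': array([ 2.83467462e+00,  1.69918578e-03, -1.11808570e+00])}
```

View pics/scene0.png

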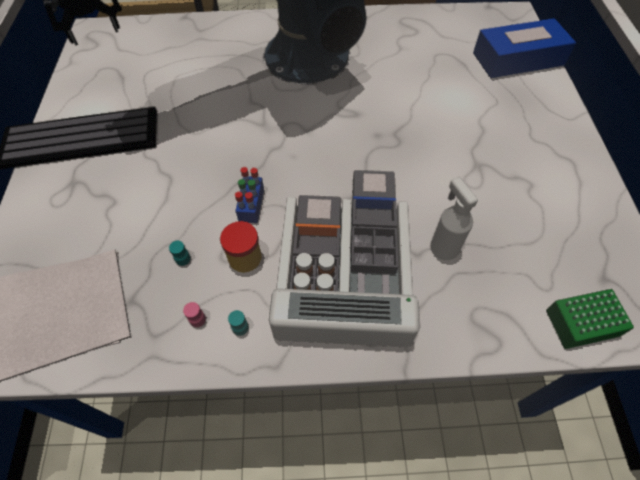

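View pics/side0.png

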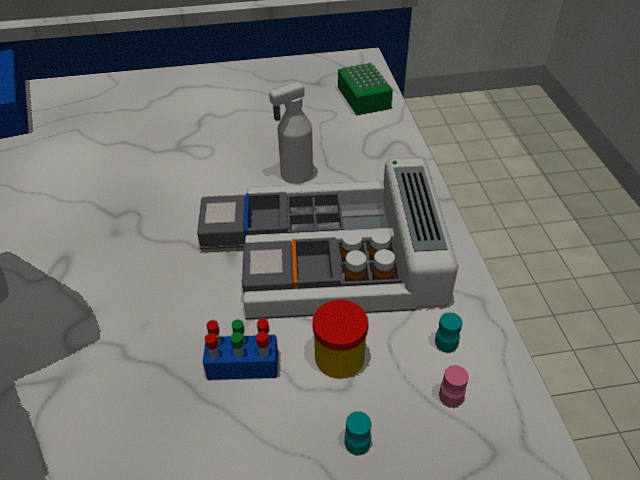

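View pics/wrist0.png

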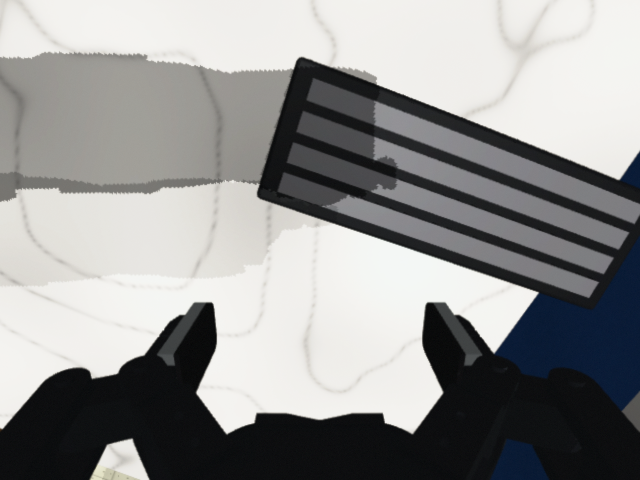

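The scene view shows the blue lip at about (375,197) on the robot's left and the orange lip at about (317,226) on its right, with four white-capped vials at (315,270). The jar, rack and coloured decoys are to the right, and the spray bottle is to the left. Next I measure the lips.

```bash
cat > h.py <<'E'
import numpy as np, cv2
from scipy.spatial.transform import Rotation as R
def ray(c,u,v):
    # undistort
    x=(u-c['cx'])/c['fx']; y=(v-c['cy'])/c['fy']; a,b=x,y
    for _ in range(20):
        k=1+c['k1']*(a*a+b*b); a,b=x/k,y/k
    M=R.from_euler('xyz',c['orientation']).as_matrix()
    return np.array(c['origin']),M@np.array([a,b,1])
def onz(c,u,v,z):
    o,d=ray(c,u,v); return o+d*(z-o[2])/d[2]
def proj(c,p):
    M=R.from_euler('xyz',c['orientation']).as_matrix()
    q=M.T@(np.array(p)-c['origin']); a,b=q[:2]/q[2]; k=1+c['k1']*(a*a+b*b)
    return c['fx']*a*k+c['cx'],c['fy']*b*k+c['cy']
E
python3 - <<'E'
from h import *
from bench import optics
for n,crop in [("scene",(260,150,170,200)),("side",(180,150,290,180))]:
    im=cv2.imread(f"pics/{n}0.png"); c=optics.calibration(n)
    hsv=cv2.cvtColor(im,cv2.COLOR_BGR2HSV)
    x,y,w,h=crop
    for nm,lo,hi in [("or",(5,150,100),(20,255,255)),("bl",(105,140,60),(130,255,255))]:
        m=cv2.inRange(hsv,lo,hi)
        k=np.zeros_like(m);k[y:y+h,x:x+w]=m[y:y+h,x:x+w]
        n_,l,s,ce=cv2.connectedComponentsWithStats(k)
        i=1+np.argmax(s[1:,4]); ys,xs=np.where(l==i)
        r=cv2.minAreaRect(np.c_[xs,ys].astype(np.float32)); b=cv2.boxPoints(r)
        print(n,nm,s[i],r)
        for p in b: print('  ',p.round(1),onz(c,*p,49).round(1))
    cv2.imwrite(f"pics/{n}z.png",cv2.resize(im[y:y+h,x:x+w],None,fx=3 if n=="scene" else 2.7,fy=3 if n=="scene" else 2.7,interpolation=cv2.INTER_CUBIC))
E
```

```text
scene or [296 224  44   4 122] ((317.4679260253906, 225.7377471923828), (43.04629135131836, 2.9102940559387207), 2.4895529747009277)
   [295.9 226.3] [631.3 -42.8  49. ]
   [296.  223.3] [624.  -42.4  49. ]
   [339.  225.2] [633.5  48.2  49. ]
   [338.9 228.1] [640.8  47.5  49. ]
scene bl [363 198  20   2  20] ((372.52484130859375, 198.02761840820312), (19.02629852294922, 0.946058988571167), 3.012787342071533)
   [363. 198.] [565.2 105.8  49. ]
   [363.  197.1] [562.6 106.2  49. ]
   [382.  198.1] [567.5 147.5  49. ]
   [382. 199.] [570.1 147.1  49. ]
side or [291 239   6  44 185] ((293.8271789550781, 260.50665283203125), (43.12196350097656, 4.304510116577148), 87.79740142822266)
   [290.8 239. ] [635.8  48.5  49. ]
   [295.1 238.9] [642.8  47.7  49. ]
   [296.8 282. ] [632.6 -44.5  49. ]
   [292.5 282.1] [626.2 -43.7  49. ]
side bl [244 194   5  37 148] ((246.0, 212.0), (36.0, 4.0), 90.0)
   [244. 194.] [569.6 174.3  49. ]
   [248. 194.] [576.5 173.1  49. ]
   [248. 230.] [569.1  81.9  49. ]
   [244. 230.] [562.6  83.1  49. ]
```

View pics/scenez.png

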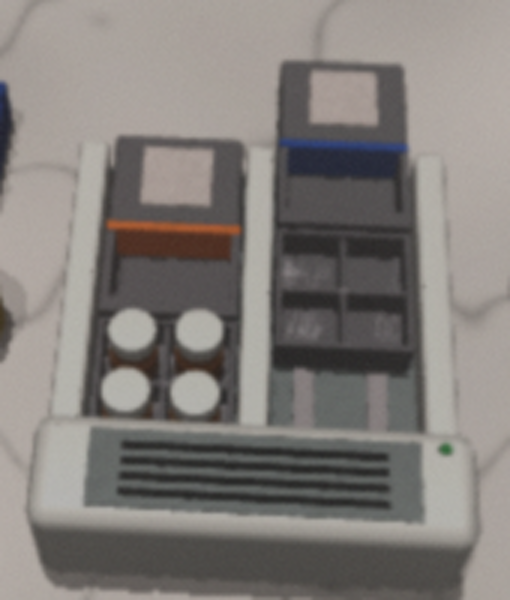

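View pics/sidez.png

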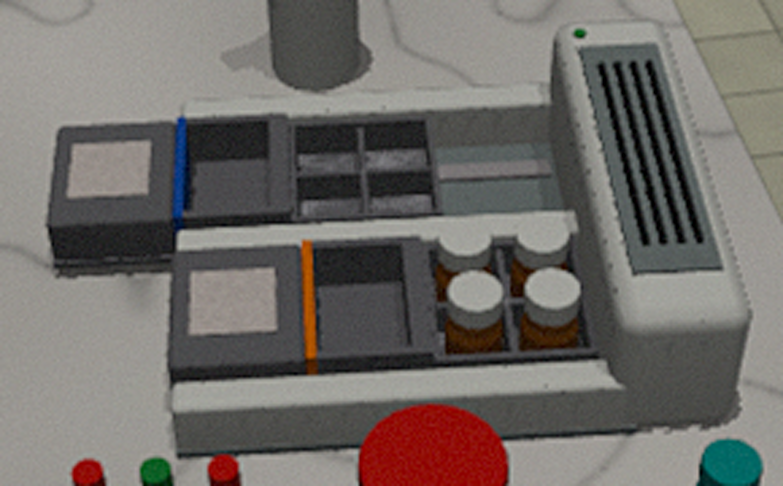

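Run:
```python
from h import *
from bench import optics,robot
s=robot.read_state()
T=R.from_euler('xyz',s['eef_rot']).as_matrix(); print("tool axes cols\n",T.round(3))
cs=optics.calibration('scene');cd=optics.calibration('side')
for n,c,pts in [("scene",cs,{'spray base':(449,252),'jar top':(240,237),'rack':(249,210)}),("side",cd,{'spray base':(297,170),'jar top':(340,325),'rack top':(240,350)})]:
    for k,p in pts.items():
        z=88 if 'jar' in k else 45 if 'rack' in k else 10
        print(n,k,onz(c,*p,z).round())
# checks: dock geometry predicted
a=-0.107; X=np.array([np.cos(a),np.sin(a),0]);Y=np.array([-X[1],X[0],0])
L=np.array([637,2,0]); O=L+60*Y
E=O+60*Y; print("dock O",O.round(1),"empty home lip",E.round(1))
for n,c in [("scene",cs),("side",cd)]:
    print(n,'dock front corners',[np.round(proj(c,O-82*X+q*Y+[0,0,42]),1) for q in(-135,135)],'housing front top',[np.round(proj(c,O+162*X+q*Y+[0,0,97]),1) for q in(-135,135)])
    print(n,'empty nose front top',[np.round(proj(c,E-77*X-84*X+q*Y+[0,0,48]),1) for q in(-47,47)])
    print(n,'vial tops',[np.round(proj(c,L+p*X+q*Y+[0,0,71]),1) for p in (90,135) for q in(-22,22)])
print('nose start',(E-161*X).round(1),'nose home',(E-84*X).round(1),'well mid',(L+27*X).round(1))
```

```text
tool axes cols
 [[-0.899 -0.001  0.437]
 [-0.437  0.001 -0.899]
 [ 0.    -1.    -0.001]]
scene spray base [689. 281.  10.]
scene jar top [ 676. -153.   88.]
scene rack [ 581. -144.   45.]
side spray base [676. 274.  10.]
side jar top [ 676. -164.   88.]
side rack top [ 539. -150.   45.]
dock O [643.4  61.7   0. ] empty home lip [649.8 121.3   0. ]
scene dock front corners [array([285.8, 196.8]), array([408. , 202.1])] housing front top [array([270.9, 285.6]), array([418.7, 293.1])]
scene empty nose front top [array([353.3, 170.2]), array([394.6, 171.9])]
scene vial tops [array([303.1, 259.5]), array([325.5, 260.6]), array([301.3, 280.1]), array([324.3, 281.3])]
side dock front corners [array([241.8, 302.3]), array([246.8, 185.7])] housing front top [array([408.9, 268.9]), array([383.8, 155. ])]
side empty nose front top [array([196.2, 232.6]), array([200.9, 195.4])]
side vial tops [array([354.6, 257.2]), array([351.8, 236.9]), array([384.1, 255.7]), array([380.3, 235.5])]
nose start [489.7 138.5   0. ] nose home [566.3 130.3   0. ] well mid [663.8  -0.9   0. ]
```

The predicted corners and vial tops agree with the images within a few pixels. Next I move to a standby position in front of the empty nose with the gripper shut.

>>> carry_out(
  jaw=[-1, -1, -1, -1, -1, -1, -1, -1],
  xyz=[
    [-28, 0, -29],
    [-56, 0, -58],
    [-84, 0, -87],
    [-112, 0, -116],
    [-140, 0, -145],
    [-168, 0, -174],
    [-196, 0, -203],
    [-224, 0, -232],
  ],
  turn=[-0.06, -0.12, -0.18, -0.24, -0.3, -0.36, -0.43, -0.5],
  newtons=40,
)

```text
time_s: 0.82
tool_pos: [329.5, -163.6, 231.3]
eef_rot: [-1.571, 0.0, -2.186]
wrist_force: [1.3, -0.4, 0.8]
width: -0.0
```

```bash
cat > st.py <<'E'
from h import *
from bench import robot
import sys
s=robot.read_state()
T=R.from_euler('xyz',s['eef_rot']).as_matrix()
print("t",round(s['time_s'],2),"pos",s['tool_pos'].round(1),"F",s['wrist_force'].round(1),"w",round(s['width'],1),"j",s['joints'].round(2))
h=np.arctan2(T[1,2],T[0,2]); print("zhead",round(h,3),"turn needed",round(h+0.107,3))
if len(sys.argv)>3:
    g=np.array([float(v) for v in sys.argv[1:4]]); print("tool shift",(T.T@(g-s['tool_pos'])).round(1))
E
python3 st.py 425 146 230
```

```text
t 0.82 pos [ 329.5 -163.6  231.3] F [ 1.3 -0.4  0.8] w -0.0 j [-0.46 -0.03 -0.33  1.28  0.    1.72]
zhead -0.615 turn needed -0.508
tool shift [-308.     1.4 -100.7]
```

>>> carry_out(
  jaw=[-1, -1, -1, -1, -1, -1, -1, -1],
  xyz=[
    [-38, 0, -12],
    [-76, 0, -24],
    [-114, 0, -37],
    [-153, 0, -50],
    [-192, 0, -62],
    [-231, 0, -75],
    [-270, 0, -88],
    [-308, 0, -101],
  ],
  turn=[-0.06, -0.12, -0.18, -0.25, -0.32, -0.38, -0.44, -0.508],
)

```text
time_s: 1.48
tool_pos: [425.7, 146.5, 231.3]
eef_rot: [-1.571, 0.0, -1.677]
wrist_force: [1.4, 0.1, 0.3]
width: 0.3
```

```bash
python3 st.py 425 146 22
python3 - <<'E'
from h import *
from bench import optics
cv2.imwrite("pics/wrist1.png",optics.capture("wrist")[:,:,::-1])
E
```

```text
t 1.48 pos [425.7 146.5 231.3] F [1.4 0.1 0.3] w 0.3 j [ 0.33  0.11 -0.17  1.29  0.    2.01]
zhead -0.107 turn needed 0.0
tool shift [  0.5 209.3  -0.7]
```

View pics/wrist1.png

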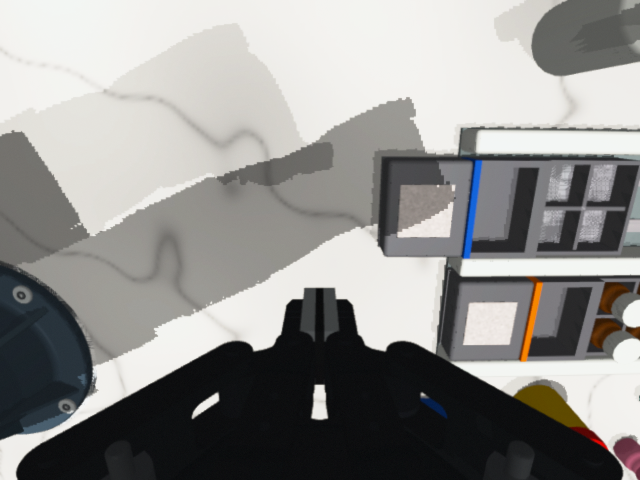

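The wrist view shows the blue-lip tray at (425,205) and the orange-lip tray at (535,320), both aligned with the image axes. I'll turn the jaw axis across the lanes so the knuckles stay clear of the nose and vials, then descend.

>>> carry_out(
  jaw=[-1, -1, -1, -1, -1, -1, -1, -1],
  xyz=[
    [0, 0, 0],
    [0, 10, 0],
    [0, 20, 0],
    [0, 30, 0],
    [0, 40, 0],
    [0, 50, 0],
    [0, 60, 0],
    [0, 70, 0],
  ],
  turn=[-0.12, -0.24, -0.36, -0.48, -0.6, -0.7, -0.8, -0.9],
)

```text
time_s: 2.2
tool_pos: [425.5, 144.0, 160.7]
eef_rot: [-1.571, 0.0, -0.776]
wrist_force: [0.5, -0.3, -0.3]
width: -0.2
```

>>> carry_out(
  jaw=[-1, -1, -1, -1, -1, -1, -1, -1],
  xyz=[
    [0, 20, 0],
    [0, 40, 0],
    [0, 60, 0],
    [0, 80, 0],
    [0, 100, 0],
    [0, 120, 0],
    [0, 137, 0],
    [0, 137, 0],
  ],
  turn=[-0.11, -0.22, -0.33, -0.44, -0.55, -0.671, -0.671, -0.671],
)

```text
time_s: 2.87
tool_pos: [423.6, 143.3, 21.6]
eef_rot: [-1.573, 0.005, -0.11]
wrist_force: [-1.1, -0.3, -0.5]
width: -0.3
```

```bash
python3 st.py 470 140.6 24;python3 st.py 555 131.5 24
python3 - <<'E'
from h import *
from bench import optics
cv2.imwrite("pics/side1.png",optics.capture("side")[:,:,::-1])
E
```

```text
t 2.87 pos [423.6 143.3  21.6] F [-1.1 -0.3 -0.5] w -0.3 j [ 0.33  0.29 -0.54  0.74  0.    0.44]
zhead 1.461 turn needed 1.568
tool shift [46.4 -2.6  2.4]
t 2.87 pos [423.6 143.3  21.6] F [-1.1 -0.3 -0.5] w -0.3 j [ 0.33  0.29 -0.54  0.74  0.    0.44]
zhead 1.461 turn needed 1.568
tool shift [131.9  -3.    2.6]
```

View pics/side1.png

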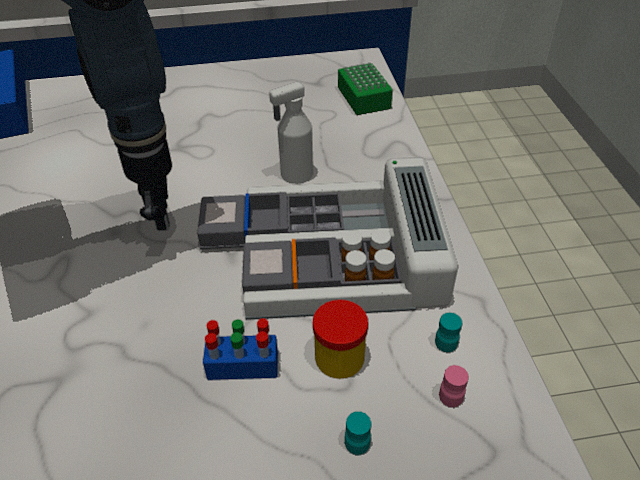

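The side view shows the shut fingers at (158,225), directly in front of the empty nose at (222,215). Pushing.

>>> carry_out(
  jaw=[-1, -1, -1, -1, -1, -1, -1, -1],
  xyz=[
    [15, -2, 1],
    [30, -3, 2],
    [45, -3, 2],
    [55, -3, 2],
    [65, -3, 2],
    [75, -3, 2],
    [85, -3, 2],
    [95, -3, 2],
  ],
  turn=[0, 0, 0, 0, 0, 0, 0, 0],
)

```text
time_s: 3.58
tool_pos: [520.8, 135.7, 27.5]
eef_rot: [-1.571, 0.001, -0.11]
wrist_force: [-3.4, 1.8, 2.8]
width: 0.1
```

>>> carry_out(
  jaw=[-1, -1, -1, -1, -1, -1, -1, -1],
  xyz=[
    [6, 0, 0],
    [12, 0, 0],
    [18, 0, 0],
    [23, 0, 0],
    [28, 0, 0],
    [32, 0, 0],
    [34, 0, 0],
    [34, 0, 0],
  ],
  turn=[0, 0, 0, 0, 0, 0, 0, 0],
)

```text
time_s: 4.25
tool_pos: [554.0, 132.0, 27.1]
eef_rot: [-1.571, 0.001, -0.11]
wrist_force: [-3.6, 2.5, 1.7]
width: -0.1
```

```bash
python3 st.py 555 131.5 24
python3 - <<'E'
from h import *
from bench import optics
im=optics.capture("side")[:,:,::-1]
cv2.imwrite("pics/side2.png",cv2.resize(im[140:320,140:480],None,fx=2.3,fy=2.3,interpolation=cv2.INTER_CUBIC))
E
```

```text
t 4.25 pos [554.  132.   27.1] F [-3.6  2.5  1.7] w -0.1 j [ 0.23  0.45 -0.25  0.87  0.    0.34]
zhead 1.461 turn needed 1.568
tool shift [ 1.1  3.1 -0.4]
```

View pics/side2.png

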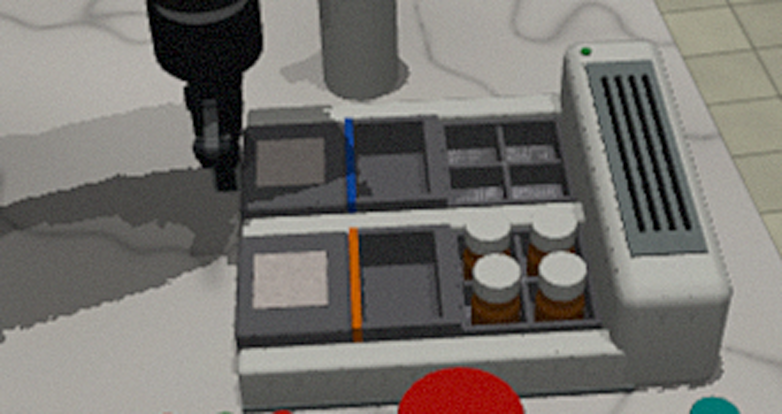

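The blue lip, at (350,165) in the crop, is almost in line with the orange one. The force is still only tray friction, so I keep pushing gently to the stop.

>>> carry_out(
  jaw=[-1, -1, -1, -1, -1, -1, -1, -1],
  xyz=[
    [1, 0, 0],
    [2, 0, 0],
    [3, 0, 0],
    [4, 0, 0],
    [4, 0, 0],
    [4, 0, 0],
    [4, 0, 0],
    [4, 0, 0],
  ],
  turn=[0, 0, 0, 0, 0, 0, 0, 0],
)

```text
time_s: 4.97
tool_pos: [554.0, 131.9, 27.1]
eef_rot: [-1.571, 0.007, -0.109]
wrist_force: [-17.4, 4.3, 13.4]
width: -0.1
```

The TCP didn't move and the force rose to 17 N, so the tray is at its stop. I back off, rise and check.

>>> carry_out(
  jaw=[-1, -1, -1, -1, -1, -1, -1, -1],
  xyz=[
    [-4, 0, 0],
    [-10, 0, 0],
    [-25, 0, 0],
    [-40, 0, 0],
    [-40, -30, 0],
    [-40, -60, 0],
    [-40, -90, 0],
    [-40, -90, 0],
  ],
  turn=[0, 0, 0, 0, 0, 0, 0, 0],
)

```text
time_s: 5.63
tool_pos: [521.7, 136.5, 122.9]
eef_rot: [-1.568, -0.009, -0.11]
wrist_force: [0.6, 0.3, 0.6]
width: -0.1
```

```bash
python3 st.py 661 -0.5 115
python3 - <<'E'
from h import *
from bench import optics
im=np.ascontiguousarray(optics.capture("side")[:,:,::-1]); cd=optics.calibration("side")
im2=np.ascontiguousarray(optics.capture("wrist")[:,:,::-1]); cv2.imwrite("pics/wrist3.png",im2)
hsv=cv2.cvtColor(im,cv2.COLOR_BGR2HSV)
for nm,lo,hi in [("or",(5,150,100),(20,255,255)),("bl",(105,140,60),(130,255,255))]:
    m=cv2.inRange(hsv,lo,hi);k=np.zeros_like(m);k[150:300,180:400]=m[150:300,180:400]
    n_,l,s,ce=cv2.connectedComponentsWithStats(k); i=1+np.argmax(s[1:,4]); ys,xs=np.where(l==i)
    print(nm,s[i]); 
    for p in cv2.boxPoints(cv2.minAreaRect(np.c_[xs,ys].astype(np.float32))): print(onz(cd,*p,49).round(1))
E
```

```text
t 5.63 pos [521.7 136.5 122.9] F [0.6 0.3 0.6] w -0.1 j [ 0.26  0.31 -0.19  1.05 -0.    0.37]
zhead 1.461 turn needed 1.568
tool shift [ 153.4    9.  -120.9]
or [291 239   6  44 185]
[635.8  48.5  49. ]
[642.8  47.7  49. ]
[632.6 -44.5  49. ]
[626.2 -43.7  49. ]
bl [290 192   5  37 144]
[649.8 165.4  49. ]
[656.7 164.1  49. ]
[644.4  73.3  49. ]
[637.9  74.5  49. ]
```

View pics/wrist3.png

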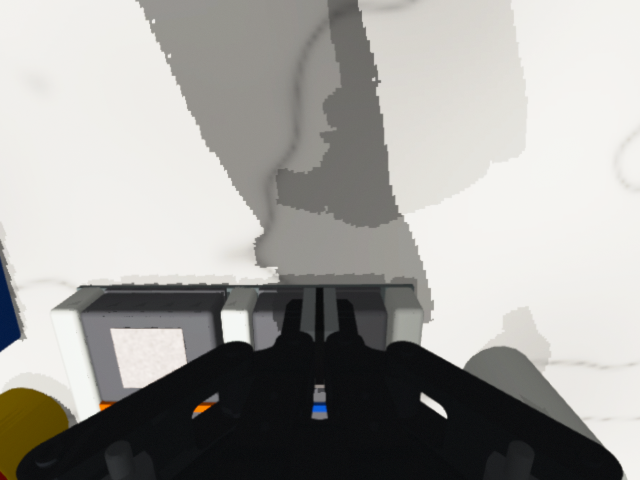

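The wrist view shows both fronts flush along the row at 290. The blue lip at (650,119) agrees with the predicted home position of (650,121), and the loaded tray hasn't moved. Next I move above the middle of the loaded well.

```bash
python3 st.py 664 -1 125
```

```text
t 5.73 pos [519.7 136.  118.6] F [-0.6  0.6  0.1] w 0.0 j [ 0.26  0.32 -0.2   1.05 -0.    0.37]
zhead 1.461 turn needed 1.568
tool shift [ 158.5   -5.9 -120.3]
```

>>> carry_out(
  jaw=[-1, -1, -1, -1, -1, -1, -1, -1],
  xyz=[
    [25, -6, -19],
    [50, -6, -38],
    [76, -6, -57],
    [102, -6, -77],
    [130, -6, -98],
    [158, -6, -120],
    [158, -6, -120],
    [158, -6, -120],
  ],
  turn=[0, 0, 0, 0, 0, 0, 0, 0],
)

```text
time_s: 6.4
tool_pos: [662.6, -2.5, 120.8]
eef_rot: [-1.571, 0.002, -0.112]
wrist_force: [-1.0, 0.4, -0.8]
width: -0.0
```

```bash
python3 st.py 664 -1 27
python3 - <<'E'
from h import *
from bench import optics
im=optics.capture("side")[:,:,::-1]
cv2.imwrite("pics/side4.png",cv2.resize(im[140:320,140:480],None,fx=2.3,fy=2.3,interpolation=cv2.INTER_CUBIC))
im=optics.capture("scene")[:,:,::-1]
cv2.imwrite("pics/scene4.png",cv2.resize(im[140:350,230:490],None,fx=2.8,fy=2.8,interpolation=cv2.INTER_CUBIC))
E
```

```text
t 6.4 pos [662.6  -2.5 120.8] F [-1.   0.4 -0.8] w -0.0 j [-0.    0.52  0.14  1.19 -0.    0.11]
zhead 1.458 turn needed 1.565
tool shift [ 1.4 93.8  1.7]
```

View pics/side4.png

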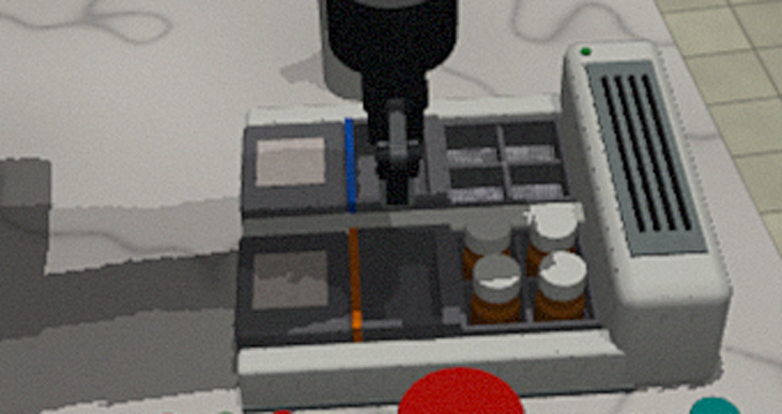

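View pics/scene4.png

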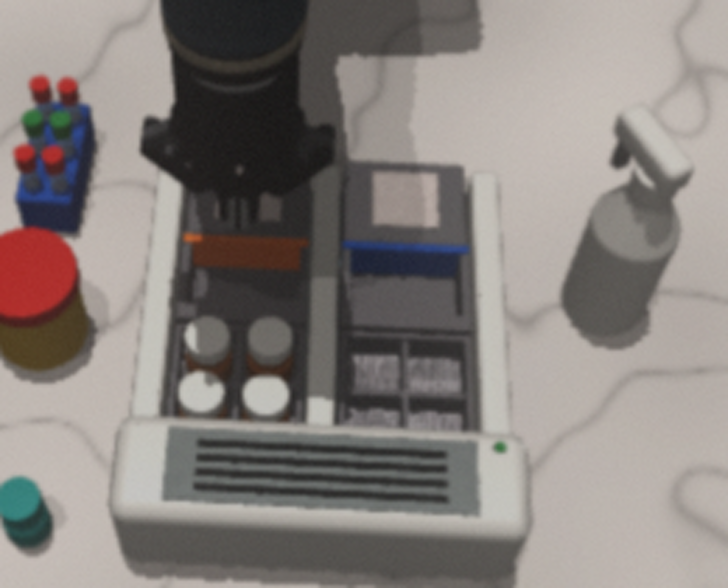

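The fingers hang at about z=121 over the loaded well; the apparent offset in both views is parallax. The knuckles spread sideways, clear of the vials. I descend into the well.

>>> carry_out(
  jaw=[-1, -1, -1, -1, -1, -1, -1, -1],
  xyz=[
    [1, 14, 1],
    [1, 28, 1],
    [1, 42, 1],
    [1, 56, 1],
    [1, 70, 1],
    [1, 82, 1],
    [1, 92, 1],
    [1, 92, 1],
  ],
  turn=[0, 0, 0, 0, 0, 0, 0, 0],
)

```text
time_s: 7.17
tool_pos: [661.3, 1.1, 29.1]
eef_rot: [-1.571, 0.004, -0.109]
wrist_force: [-0.5, -0.3, -0.7]
width: -0.3
```

```bash
python3 st.py 634 2 27
python3 - <<'E'
from h import *
from bench import optics
im=optics.capture("side")[:,:,::-1]
cv2.imwrite("pics/side5.png",cv2.resize(im[140:320,140:480],None,fx=2.3,fy=2.3,interpolation=cv2.INTER_CUBIC))
E
```

```text
t 7.17 pos [661.3   1.1  29.1] F [-0.5 -0.3 -0.7] w -0.3 j [0.   0.59 0.01 0.99 0.   0.11]
zhead 1.462 turn needed 1.569
tool shift [-27.3   2.2  -2.1]
```

View pics/side5.png

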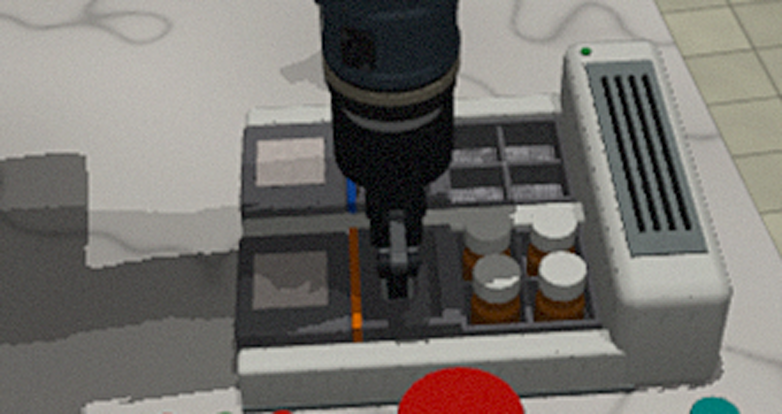

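The fingertips are inside the well just behind the orange lip, with zero force. I start pulling slowly.

>>> carry_out(
  jaw=[-1, -1, -1, -1, -1, -1, -1, -1],
  xyz=[
    [-4, 1, 0],
    [-8, 1, 0],
    [-11, 1, 0],
    [-14, 1, 0],
    [-17, 1, 0],
    [-20, 1, 0],
    [-24, 1, 0],
    [-28, 1, 0],
  ],
  turn=[0, 0, 0, 0, 0, 0, 0, 0],
)

```text
time_s: 7.88
tool_pos: [636.1, 3.2, 30.9]
eef_rot: [-1.571, -0.002, -0.11]
wrist_force: [2.7, -1.2, 3.0]
width: -0.0
```

>>> carry_out(
  jaw=[-1, -1, -1, -1, -1, -1, -1, -1],
  xyz=[
    [-5, 0, 0],
    [-10, 0, 0],
    [-15, 0, 0],
    [-20, 0, 0],
    [-25, 0, 0],
    [-30, 0, 0],
    [-35, 0, 0],
    [-40, 0, 0],
  ],
  turn=[0, 0, 0, 0, 0, 0, 0, 0],
)

```text
time_s: 8.55
tool_pos: [595.3, 7.7, 30.3]
eef_rot: [-1.571, 0.0, -0.11]
wrist_force: [2.7, -1.4, 2.7]
width: 0.3
```

```bash
python3 st.py 634 2 27
python3 - <<'E'
from h import *
from bench import optics
im=optics.capture("side")[:,:,::-1]
cv2.imwrite("pics/side6.png",cv2.resize(im[140:320,140:480],None,fx=2.3,fy=2.3,interpolation=cv2.INTER_CUBIC))
E
```

```text
t 8.55 pos [595.3   7.7  30.3] F [ 2.7 -1.4  2.7] w 0.3 j [ 0.01  0.49 -0.18  0.91 -0.    0.12]
zhead 1.461 turn needed 1.568
tool shift [39.1  3.3 -1.4]
```

View pics/side6.png

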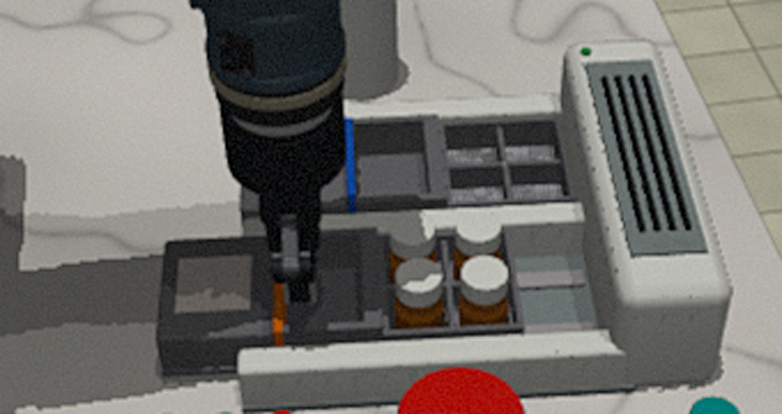

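The loaded tray is moving at the friction load of about 3 N, with its vials standing; about 53 mm is out. I continue.

>>> carry_out(
  jaw=[-1, -1, -1, -1, -1, -1, -1, -1],
  xyz=[
    [-6, 0, 0],
    [-12, 0, 0],
    [-18, 0, 0],
    [-24, 0, 0],
    [-30, 0, 0],
    [-36, 0, 0],
    [-42, 0, 0],
    [-48, 0, 0],
  ],
  turn=[0, 0, 0, 0, 0, 0, 0, 0],
)

```text
time_s: 9.27
tool_pos: [547.3, 12.9, 30.2]
eef_rot: [-1.571, 0.0, -0.11]
wrist_force: [3.0, -2.3, -1.6]
width: 0.3
```

>>> carry_out(
  jaw=[-1, -1, -1, -1, -1, -1, -1, -1],
  xyz=[
    [-6, 0, 0],
    [-12, 0, 0],
    [-18, 0, 0],
    [-23, 0, 0],
    [-27, 0, 0],
    [-30, 0, 0],
    [-33, 0, 0],
    [-35, 0, 0],
  ],
  turn=[0, 0, 0, 0, 0, 0, 0, 0],
)

```text
time_s: 9.93
tool_pos: [513.0, 16.8, 30.4]
eef_rot: [-1.571, 0.0, -0.11]
wrist_force: [2.3, -2.0, -1.2]
width: -0.1
```

>>> carry_out(
  jaw=[-1, -1, -1, -1, -1, -1, -1, -1],
  xyz=[
    [-1, 0, 0],
    [-2, 0, 0],
    [-3, 0, 0],
    [-4, 0, 0],
    [-5, 0, 0],
    [-5, 0, 0],
    [-5, 0, 0],
    [-5, 0, 0],
  ],
  turn=[0, 0, 0, 0, 0, 0, 0, 0],
)

```text
time_s: 10.6
tool_pos: [508.1, 17.4, 30.3]
eef_rot: [-1.57, 0.0, -0.11]
wrist_force: [2.3, -1.3, 0.9]
width: 0.3
```

The force still reads friction only, so the stop hasn't been reached yet. I pull a little further.

>>> carry_out(
  jaw=[-1, -1, -1, -1, -1, -1, -1, -1],
  xyz=[
    [-1, 0, 0],
    [-2, 0, 0],
    [-3, 0, 0],
    [-4, 0, 0],
    [-4, 0, 0],
    [-4, 0, 0],
    [-4, 0, 0],
    [-4, 0, 0],
  ],
  turn=[0, 0, 0, 0, 0, 0, 0, 0],
)

```text
time_s: 11.27
tool_pos: [507.7, 17.6, 30.6]
eef_rot: [-1.571, -0.006, -0.11]
wrist_force: [12.6, -2.8, -9.3]
width: 0.3
```

The force rose to 12.6 N with no motion, so the tray is at its stop. I move the finger to mid-well, then straight up.

>>> carry_out(
  jaw=[-1, -1, -1, -1, -1, -1, -1, -1],
  xyz=[
    [4, 0, 0],
    [8, 0, 0],
    [14, 0, 0],
    [19, 0, 0],
    [19, 0, 0],
    [19, -15, 0],
    [19, -35, 0],
    [19, -60, 0],
  ],
  turn=[0, 0, 0, 0, 0, 0, 0, 0],
)

```text
time_s: 11.93
tool_pos: [521.9, 15.7, 89.7]
eef_rot: [-1.571, 0.004, -0.11]
wrist_force: [0.5, -0.5, 1.2]
width: 0.0
```

>>> carry_out(
  jaw=[-1, -1, -1, -1, -1, -1, -1, -1],
  xyz=[
    [0, -30, 0],
    [0, -60, 0],
    [-40, -90, 0],
    [-80, -120, 0],
    [-120, -130, 0],
    [-160, -130, 0],
    [-160, -130, 0],
    [-160, -130, 0],
  ],
  turn=[0, 0, 0, 0, 0, 0, 0, 0],
)

```text
time_s: 12.6
tool_pos: [361.2, 33.4, 221.0]
eef_rot: [-1.57, -0.0, -0.109]
wrist_force: [0.5, 0.1, 0.3]
width: 0.1
```

```bash
python3 st.py
python3 - <<'E'
from h import *
from bench import optics
for n in ("side","scene"):
    im=np.ascontiguousarray(optics.capture(n)[:,:,::-1]); cd=optics.calibration(n)
    cv2.imwrite(f"pics/{n}9.png",im)
    hsv=cv2.cvtColor(im,cv2.COLOR_BGR2HSV)
    for nm,lo,hi in [("or",(5,150,100),(20,255,255)),("bl",(105,140,60),(130,255,255))]:
        m=cv2.inRange(hsv,lo,hi);k=np.zeros_like(m);b=(slice(150,300),slice(180,400)) if n=="side" else (slice(150,260),slice(280,420)); k[b]=m[b]
        n_,l,s,ce=cv2.connectedComponentsWithStats(k)
        if n_<2: continue
        i=1+np.argmax(s[1:,4]); ys,xs=np.where(l==i)
        print(n,nm,s[i],[onz(cd,*p,49)[:2].round(1) for p in cv2.boxPoints(cv2.minAreaRect(np.c_[xs,ys].astype(np.float32)))])
    old=cv2.imread(f"pics/{n}0.png"); d=cv2.absdiff(im,old).max(2)
    cv2.imwrite(f"pics/{n}diff.png",d)
E
```

```text
t 12.6 pos [361.2  33.4 221. ] F [0.5 0.1 0.3] w 0.1 j [ 0.09 -0.04 -0.36  1.25  0.    0.2 ]
zhead 1.462 turn needed 1.569
side or [200 244   9  44 191] [array([487.5, -29. ]), array([496.7,  62.7]), array([503.6,  60.5]), array([493.9, -31. ])]
side bl [290 192   5  37 144] [array([648. , 165.6]), array([654.8, 164.9]), array([645.5,  73.2]), array([639.1,  73.9])]
scene or [302 173  40   4  95] [array([492.1, -26.1]), array([484.8, -25.6]), array([494.2,  62.8]), array([501.5,  62. ])]
scene bl [353 227  43   3  73] [array([641.6,  77. ]), array([637.2,  77.6]), array([646.9, 165.2]), array([651.2, 164.5])]
```

View pics/side9.png

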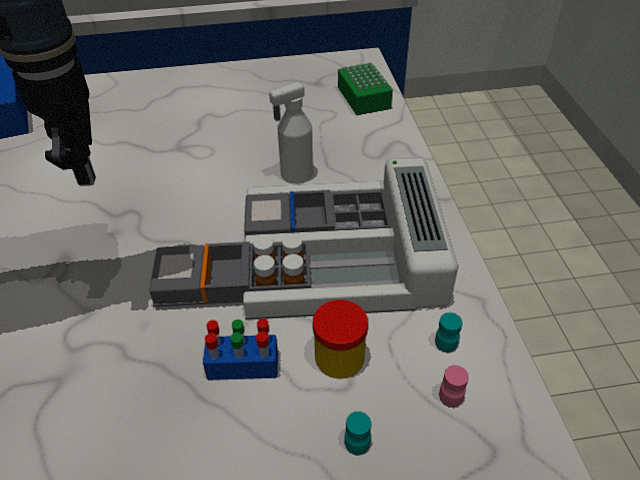

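View pics/sidediff.png

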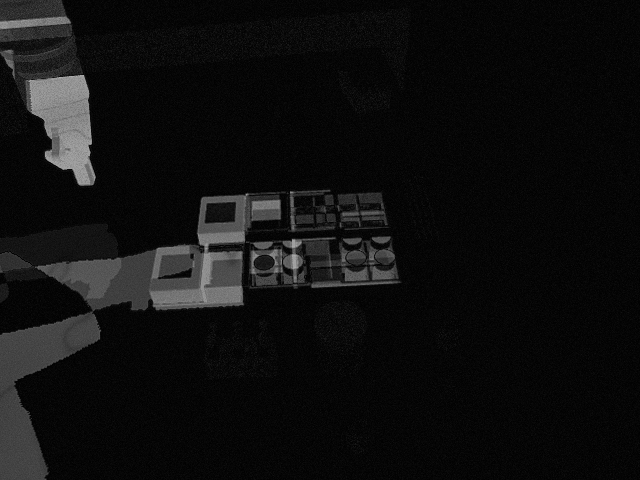

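View pics/scene9.png

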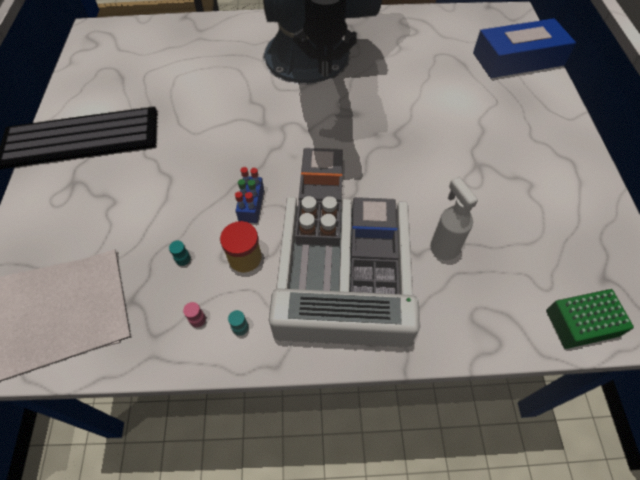

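The orange lip has moved from x≈637.7 to x≈498.7, about 140 mm along the rail. The vials stand in their pockets near (278,262) in the side view. The difference image shows only the trays, vials, arm and shadows changed. Handing in.

```bash
python3 -c "
from bench import ticket
print(ticket.hand_in())"
```

```text
the job is handed in; nothing more can be done
None
```

I pushed the empty tray (blue lip) home, drew the loaded tray (orange lip) out to its stop with the shut fingertips, and handed the job in at about 12.7 s. No verdict was reported.

- **Empty tray:** I pushed until the force rose to about 17 N with no further motion. Its lip then measured within about 3 mm of the predicted home position in the side view; both camera views at the end agreed.
- **Loaded tray:** it moved at about 3 N of friction until the force rose to about 13 N with no motion. The lip's travel in the images was about 140 mm, which matches the stop.
- **Vials and bystanders:** all four vials look upright in their pockets; I judged that by eye and did not measure their tilt. Comparing side-view pictures from before and after, the spray bottle, jar and rack did not move.
- **Arm:** it ended well clear, with no contact force. None of the checks failed or disagreed.

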